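# Free the angle bracket from the toggle-clamp jig and weigh it

### The arm

A 6-joint arm with a two-finger parallel gripper is mounted at the origin on the work surface. World frame = base frame: x ahead of the robot, y to its left, z up, the work surface at z = 0. Lengths are in m, angles in rad, forces in N, time in s.
With the tool pointing down it reaches from about 0.35 to 0.975 m from the base axis. Payload 4.9 kg.
Tool frame: the origin (TCP) lies at the very end of the fingers, on their centre line; the grasp point (between the pads) lies 19 mm behind it; x points along the fingers, y is the direction in which the jaws open and shut, and the axes are right-handed (so a half turn about x gives the same grasp; the last joint's range is limited). The gripper opens to 85 mm and grips with 20 to 120 N. Pads are 22 mm wide; open, the fingers measure 114 mm over their backs; the gripper's body (76 mm by 85 mm) begins 54 mm behind the grasp point. The pads swing forward as they close: fully open they stand 13 mm farther back than shut.
Start: joints at [1.085, 0.053, 1.613, -0, 1.476, -0.119], TCP at [0.224, 0.583, 0.231] pointing down, gripper open.
Joint ranges: [-3.01, 3.01], [-1.01, 2.22], [0.06, 2.58], [-1.02, 4.17], [0.09, 2.62], [-3.14, 3.14]. Speed limits (rad/s): [2.57, 2.57, 3.14, 3.14, 3.14, 3.14].

### API

Orientations are given as a rotation vector (axis times angle).
In Python, from station import ctrl gives the robot as it stands. The module is installed in compiled form; this text tells all that it offers.
- The arm moves only by the shell command python3 -m handwheel 'ROWS' [FORCE]. ROWS is JSON, one flat list of numbers, 7 for each row, row after row: the opening, from 0 (shut) to 1 (fully open), then the shift along the tool's x, y, z in m, then the turn, a rotation vector about the tool's x, y, z in degrees. A call has 1 to 12 rows; each row is the pose to reach, as a shift and turn from the pose commanded when the call began, along the tool's axes at that moment; what a row does not reach only later rows make up. A row lasts 1/12 s, in which the tool goes at most 41.7 mm and 7.16 degrees, less where a joint would pass 70% of its speed; a pose out of reach is approached as far as the arm can. A call with a gripper value outside its range is refused whole. The fingers move at their own pace and stop on an object; FORCE is the grip in N (left out, the last holds). Time passes only in rows, so rows that repeat a pose let the fingers close. It gives the time, the measured TCP pose, the force and the opening at its end, in the units of the state.
- ctrl.get_obs(): the state, without advancing time (a new reading comes with each control period).
- ctrl.get_image(name): name is "scene" or "top" or "wrist"; returns (picture, depth): 384x512x3 uint8, blue, green, red; 384x512 float32, m along the optical axis (not along the pixel's ray), 0 where there is no reading.
- ctrl.camera_params(name): a dict with "fov_y" (degrees; the focal length in pixels is half the picture's height over the tangent of half this angle, whatever the lens; pixels are square), "cx", "cy" (the principal point, pixels), "dist_coeffs" ([k1, k2, p1, p2, k3] as OpenCV has them; the pictures are not rectified), "R" (3x3) and "t" (3): a world point X has camera coordinates R X + t; the wrist camera has in their place "hand_eye" (4x4, takes a point from camera to tool coordinates, whose origin is the TCP and whose axes are the tool frame's). Camera axes: x right, y down, z forward; pixel columns grow to the right and rows downward; lengths in m; the calibration is good to about 2 mm. A picture is of the moment at which its call begins: read the wrist's pose just before it. camera_params takes no time and is no camera call.
- ctrl.finish_job(): hands the job in, once; it reports no verdict.
The state is a dict: "t": time; "q": joint angles; "dq": joint speeds; "effort": joint torques, N m; "tool_pos": TCP position; "tool_rot": TCP orientation; "contact_force": force on the tool from outside, world axes, zero at the start; "wrist_torque": the same for the moment, N m; "opening": finger opening in m.
Only numpy, scipy, OpenCV 4.12 (cv2) and the standard library are available. Lean on these libraries where they do the work, as an engineer would, in place of code of your own. Each camera call takes 0.05 s, during which the arm holds its last target.

### The job

Flip the jig's toggle-clamp arm up past its centre so that it stays open by itself. Then take out the freed aluminium angle bracket: its foot is hooked under a lip and sits behind a low rail, set at a height you must feel for, so ease it up, draw it out from under the lip without wrenching it, and set it down gently, foot flat, in the middle of the balance's pan without overloading the pan, and let go. Leave the clamp open and the wash bottle, jar and beaker where they stand.

Things in the scene. Friction and masses are not known exactly. Their poses are not given: they have to be found in the camera images.
- jig: Fixed hold-down jig, on either side of the bench, yaw within 20 degrees. Grey base 15 mm thick, x -75..+75, y -115..+85 mm; origin on the bench under the nest in which the bracket starts (axes alike within 2 degrees, underside 15 mm above the bench). Steel cheeks (x -18..+18, y -87..-53, top 77 mm above the bench) carry the clamp pivot. The open arm leans to -y, tip 212 mm above the bench.
- nest (a point): Middle of the bracket's nest, on the base's top (15 mm up). A one-piece steel frame (lip + rails) is locked here at an unmeasured height h of 0 to 12 mm. Jig frame: lip over x -45..-20, y -40..+40, underside 7 mm + h above the bracket's foot, 8 mm thick; back wall x = -32; rails on the other three sides (x = +32..+40, y = -42, +42), tops 3 mm + h above the base.
- clamp_arm (a joint): Toggle-clamp arm angle in rad: 0 = clamped (arm level, pointing to the jig's +y, rubber-tipped spindle pressing the bracket's foot), pi/2 = upright, 2.0 = fully open, leaning back to the jig's -y against its stop. The spring pulls it shut below about 1.4 rad (lifting it at the handle takes about 6 N at first) and throws it open beyond; released too early it snaps shut.
- clamp_pivot (a point): Clamp hinge point on the jig, 62 mm above the bench, 70 mm toward the jig's -y from its origin; the hinge axis is the jig's x.
- clamp_grip (a point): Middle of the arm's black handle grip, 145 mm from the pivot; the grip is 18 mm wide (jig x), 50 mm long (along the arm, 25 mm either way of this point), 20 mm thick. Moves with the arm.
- bracket: Plain aluminium angle bracket, 0.2 to 0.42 kg. Origin: centre of the foot's underside. Foot 60 (x) x 80 (y) x 10 mm, its -x edge 10 mm under the lip; upright leg 10 mm thick (x +20 to +30 mm), 80 mm long in y, top 70 mm above the underside. To get out it must rise more than 3 mm + h yet less than 7 mm + h (lip then touches), go 13 mm or more to jig +x, then up. Grip the leg, jaws along x.
- balance: Fixed bench balance, grey housing 210 x 180 x 50 mm high; origin on the bench under the middle of its pan. Shares the bench with the jig, on the other side.
- pan: Balance pan, steel plate 140 (x) x 150 (y) x 8 mm; origin: middle of its top face, 70 mm above the bench. It gives about 0.4 mm per newton, and is overloaded by 15 N (the bracket itself weighs 2 to 4.2 N).
- wash_bottle: Bystander: loose white plastic bottle, radius 32, 160 mm tall, origin under its centre.
- jar: Bystander: loose brown glass jar, radius 28, 85 mm tall, origin under its centre.
- beaker: Bystander: loose open glass beaker, radius 36, 85 mm tall, origin under its centre.
There are look-alikes about, which are no part of the job. Leave any pink or purple look-alike of the bracket alone.

How it is judged:
By the outcome, as a careful person would: the job done as asked, in the order asked, and still so for the second after the job is handed in, with the robot touching nothing.
It also fails if it takes over 64 s, if anything falls off the work surface, if the arm or the gripper's body presses on something with over 40 N, if the wrist force passes 120 N, or if a joint passes its speed limit or range.

## Working session

There is one attempt and no reset: what is moved stays moved. The work goes in short steps, Python scripts to look and compute and a shell command to move; the robot and the scene stay as the last step left them, time stands still between calls to the robot, and variables do not carry over. Pictures are saved under pics/ and viewed, and the job is handed in when it is done.

```bash
ls; mkdir -p pics; python3 - <<'E'
from station import ctrl
import cv2, numpy as np
print(ctrl.get_obs())
for n in ["scene","top","wrist"]:
    p=ctrl.camera_params(n); print(n,p)
    im,d=ctrl.get_image(n); cv2.imwrite(f"pics/{n}0.png",im); np.save(f"{n}0.npy",d)
    print(d.min(),d.max())
E
```

```text
pics
{'t': 0.0, 'q': array([ 1.08499385e+00,  5.33304729e-02,  1.61430090e+00, -3.40940342e-05,
        1.47599902e+00, -1.19012050e-01]), 'dq': array([ 1.41637498e-03,  8.80044059e-04,  5.69819461e-05,  1.02182422e-05,
       -7.98261753e-04,  2.12644177e-04]), 'effort': array([ 6.43580697e-04, -3.93685985e+01, -3.70177424e+01, -6.18362424e-05,
        7.14043636e-03,  1.69011071e-05]), 'tool_pos': array([0.22385912, 0.5828629 , 0.23007526]), 'tool_rot': array([ 0.28626145,  1.55214635, -0.28934734]), 'contact_force': array([ 0.03780666,  0.40784862, -0.12325048]), 'wrist_torque': array([-0.00288928,  0.02637744,  0.07836651]), 'opening': 0.08550136137400365}
scene {'fov_y': 48.15285170225085, 'cx': 265.0411989385928, 'cy': 186.1394353219116, 'dist_coeffs': array([-0.00690507,  0.        ,  0.        ,  0.        ,  0.        ]), 'R': array([[-0.47885249,  0.87789177,  0.00251705],
       [ 0.63680365,  0.34931996, -0.68735484],
       [-0.60430241, -0.32753872, -0.72631741]]), 't': array([ 0.29540406, -0.31862245,  1.46204411])}
0.0 3.7316988
top {'fov_y': 47.13022026502151, 'cx': 
[... 187 characters left out ...]
  [-0.99727588,  0.00832108, -0.07329109],
       [ 0.07352443,  0.03246761, -0.99676477]]), 't': array([0.0077523 , 0.57429866, 1.05313737])}
0.0 1.956888
wrist {'fov_y': 65.17987854253916, 'cx': 255.47607888663995, 'cy': 195.48674886417638, 'dist_coeffs': array([-0.07950382,  0.        ,  0.        ,  0.        ,  0.        ]), 'hand_eye': array([[ 1.27345597e-04, -3.13974340e-01,  9.49431460e-01,
        -1.41461625e-01],
       [ 9.99999990e-01,  9.90034754e-05, -1.01388093e-04,
        -2.68178098e-04],
       [-6.21637548e-05,  9.49431464e-01,  3.13974349e-01,
        -8.02654259e-02],
       [ 0.00000000e+00,  0.00000000e+00,  0.00000000e+00,
         1.00000000e+00]])}
0.0 0.50540584
```

View pics/scene0.png

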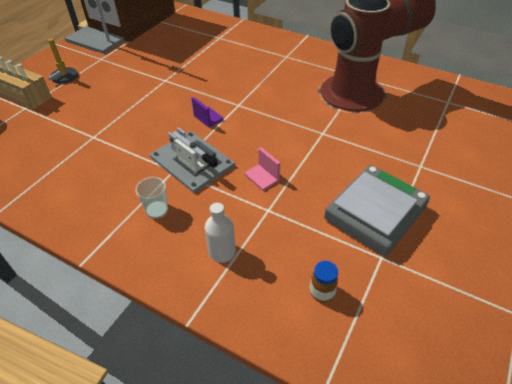

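View pics/top0.png

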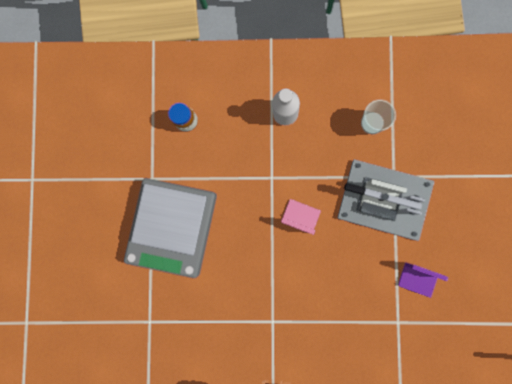

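View pics/wrist0.png

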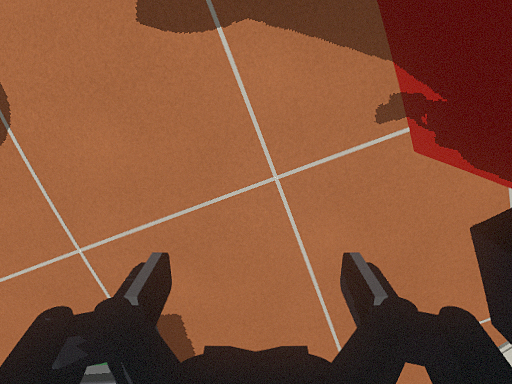

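The jig is at top px (385,200) and the balance at (170,228), with the pink look-alike at (300,216) and the purple one at (420,280). The bottle is at (285,107), the jar at (183,118) and the beaker at (377,117). Next I'll crop and measure.

```bash
cat > h.py <<'E'
import numpy as np, cv2
from station import ctrl
from scipy.spatial.transform import Rotation as Ro
def K(p,H=384):
    f=H/2/np.tan(np.radians(p["fov_y"])/2); return np.array([[f,0,p["cx"]],[0,f,p["cy"]],[0,0,1.]])
def pose(n,p,obs=None):
    if "R" in p: R=np.array(p["R"]);t=np.array(p["t"]); return R.T,-R.T@t   # cam->world
    T=np.array(p["hand_eye"]); o=obs or ctrl.get_obs(); Rt=Ro.from_rotvec(o["tool_rot"]).as_matrix()
    return Rt@T[:3,:3], Rt@T[:3,3]+o["tool_pos"]
def rays(p,uv):
    k=K(p); x=cv2.undistortPoints(np.array(uv,float).reshape(-1,1,2),k,np.array(p["dist_coeffs"])).reshape(-1,2)
    return np.c_[x,np.ones(len(x))]
def onplane(n,uv,z,obs=None):
    p=ctrl.camera_params(n);R,c=pose(n,p,obs); d=rays(p,uv)@R.T
    return c+d*((z-c[2])/d[:,2])[:,None]
def bydepth(n,uv,D,obs=None):
    p=ctrl.camera_params(n);R,c=pose(n,p,obs); r=rays(p,uv)
    uv=np.round(np.array(uv)).astype(int).reshape(-1,2); z=D[uv[:,1],uv[:,0]]
    return (r*z[:,None])@R.T+c
def proj(n,X,obs=None):
    p=ctrl.camera_params(n);R,c=pose(n,p,obs); Rc=R.T
    return cv2.projectPoints(np.array(X,float).reshape(-1,1,3),cv2.Rodrigues(Rc)[0],-Rc@c,K(p),np.array(p["dist_coeffs"]))[0].reshape(-1,2)
def jig(): 
    a=np.load('jig.npy'); return a[:2],a[2]
def j2w(P):
    o,y=jig(); P=np.atleast_2d(P); c,s=np.cos(y),np.sin(y)
    return np.c_[o[0]+c*P[:,0]-s*P[:,1],o[1]+s*P[:,0]+c*P[:,1],P[:,2]]
def w2j(P):
    o,y=jig(); P=np.atleast_2d(P)-[o[0],o[1],0]; c,s=np.cos(y),np.sin(y)
    return np.c_[c*P[:,0]+s*P[:,1],-s*P[:,0]+c*P[:,1],P[:,2]]
E
python3 - <<'E'
from h import *
im=cv2.imread('pics/top0.png');D=np.load('top0.npy')
c=im[150:250,325:445];cv2.imwrite('pics/tj.png',cv2.resize(c,None,fx=6,fy=6,interpolation=cv2.INTER_CUBIC)[:600])
s=cv2.imread('pics/scene0.png')[115:200,140:250];cv2.imwrite('pics/sj.png',cv2.resize(s,None,fx=7,fy=7,interpolation=cv2.INTER_CUBIC)[:600])
hsv=cv2.cvtColor(im,cv2.COLOR_BGR2HSV)
# grey mask, sat low
for name,(x0,y0,x1,y1),zz in [("jig",(325,150,445,250),0.015),("bal",(115,170,225,285),0.05)]:
    m=np.zeros(im.shape[:2],np.uint8); m[y0:y1,x0:x1]=((hsv[y0:y1,x0:x1,1]<90)&(hsv[y0:y1,x0:x1,2]>40))*255
    if name=="bal": m[y0:y1,x0:x1]|=((hsv[y0:y1,x0:x1,0]>35)*255).astype(np.uint8)
    m=cv2.morphologyEx(m,cv2.MORPH_OPEN,np.ones((5,5)))
    cs=max(cv2.findContours(m,0,2)[0],key=cv2.contourArea)
    r=cv2.minAreaRect(cs);b=cv2.boxPoints(r);print(name,b.round(1).tolist())
    w=onplane("top",b,zz);print(w.round(4).tolist(), [np.linalg.norm(w[i]-w[i-1]).round(4) for i in range(4)], w.mean(0))
for n,uv in dict(pink=(300,216),purple=(415,280),bottle=(286,97),jar=(180,114),pan=(172,222),fl=(230,150)).items(): print(n,bydepth("top",[uv],D).round(3))
E
```

```text
jig [[336.1000061035156, 220.89999389648438], [351.70001220703125, 156.6999969482422], [435.0, 176.89999389648438], [419.29998779296875, 241.1999969482422]]
[[0.4928, -0.1575, 0.015], [0.6494, -0.1982, 0.015], [0.5977, -0.3962, 0.015], [0.4437, -0.3543, 0.015]] [np.float64(0.2029), np.float64(0.1618), np.float64(0.2047), np.float64(0.1596)] [ 0.54591716 -0.27653867  0.015     ]
bal [[122.5, 262.8999938964844], [143.0, 173.60000610351562], [218.0, 190.89999389648438], [197.5, 280.1000061035156]]
[[0.3975, 0.3502, 0.05], [0.6087, 0.3053, 0.05], [0.5658, 0.1252, 0.05], [0.3565, 0.1726, 0.05]] [np.float64(0.1823), np.float64(0.2159), np.float64(0.1852), np.float64(0.2146)] [0.48214207 0.23832112 0.05      ]
pink [[ 0.505 -0.07   0.011]]
purple [[ 0.351 -0.343  0.008]]
bottle [[ 0.759 -0.038  0.16 ]]
jar [[0.744 0.209 0.084]]
pan [[0.493 0.229 0.071]]
fl [[ 0.672  0.103 -0.   ]]
```

View pics/tj.png

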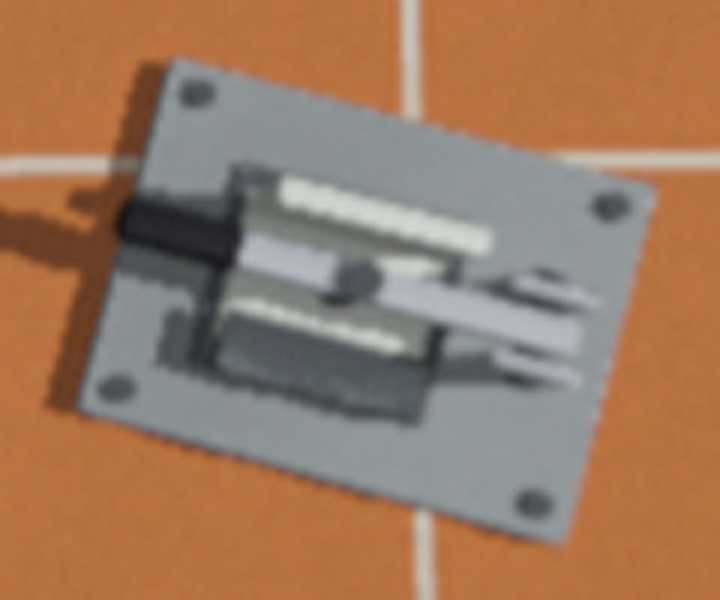

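View pics/sj.png

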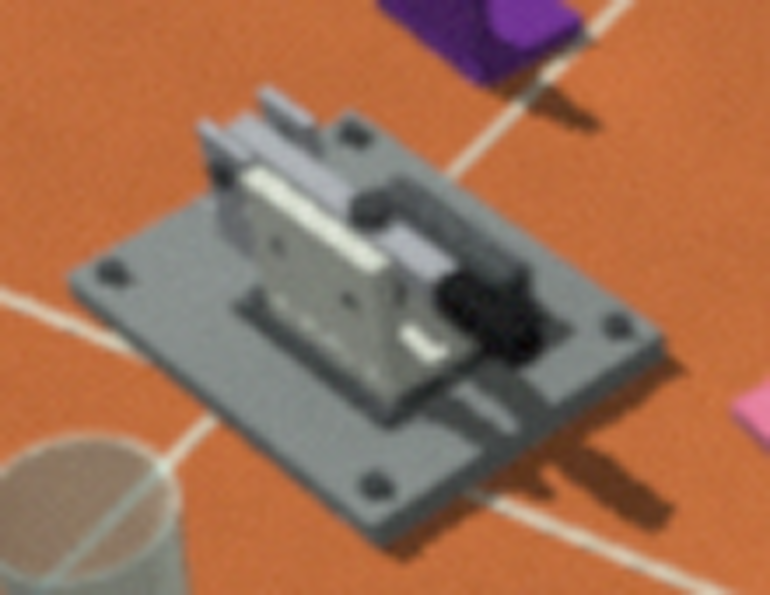

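```bash
cat > tgt.py <<'E'
from h import *
def need(pos,yaw,tilt=0.0,o=None):
    """target: tool x = down tilted by tilt(rad) about jig/own x axis, tool y at heading yaw (world). returns shift (m) & turn(deg) in the tool axes"""
    o=o or ctrl.get_obs(); R0=Ro.from_rotvec(o["tool_rot"]).as_matrix()
    best=None
    for k in (0,1):
        a=yaw+k*np.pi; y=np.array([np.cos(a),np.sin(a),0]); x=np.array([0,0,-1.])
        yy=np.array([np.cos(yaw),np.sin(yaw),0]); x=Ro.from_rotvec(tilt*yy).apply(x)
        R=np.c_[x,y,np.cross(x,y)]
        rv=np.degrees(Ro.from_matrix(R0.T@R).as_rotvec())
        if best is None or np.linalg.norm(rv)<np.linalg.norm(best[1]): best=(R0.T@(np.array(pos)-o["tool_pos"]),rv)
    return best
E
python3 - <<'E'
from h import *
o=ctrl.get_obs();print(Ro.from_rotvec(o["tool_rot"]).as_matrix().round(3))
# pan corners
im=cv2.imread('pics/top0.png');D=np.load('top0.npy')
c=im[165:290,110:230];cv2.imwrite('pics/tb.png',cv2.resize(c,None,fx=4.8,fy=4.8,interpolation=cv2.INTER_CUBIC)[:600])
# 3D cloud of the jig from top depth
np.save('jig.npy',[0.5459+0.015*np.sin(np.radians(14.5))*-1*-1*0,-0.2765,0])
yaw=-np.radians(14.6); cen=np.array([0.5459,-0.2765]); o2=cen+0.015*np.array([-np.sin(yaw),np.cos(yaw)])
np.save('jig.npy',[*o2,yaw]);print(o2)
vv,uu=np.mgrid[150:250,330:440]; P=bydepth("top",np.c_[uu.ravel(),vv.ravel()],D); J=w2j(P)*1e3
def at(m,n): 
    q=J[m]; print(n,len(q),np.percentile(q,[5,50,95],axis=0).round(1).tolist())
at((abs(J[:,2]-85)<5)&(abs(J[:,1])<45)&(J[:,0]>10),'leg')
at((J[:,2]>34)&(J[:,2]<58)&(abs(J[:,1])<45)&(J[:,0]<-15),'lip')
at((J[:,2]>50)&(J[:,1]>50),'grip')
at((J[:,2]>8)&(J[:,2]<20),'base')
m=J[:,2]>8; print(J[m].min(0),J[m].max(0))
E
```

```text
[[-0.001  0.359  0.934]
 [-0.001  0.934 -0.359]
 [-1.    -0.002 -0.   ]]
[ 0.54968104 -0.26198436]
leg 162 [[19.1, -35.2, 82.1], [23.8, -0.3, 85.6], [28.6, 36.3, 88.6]]
lip 367 [[-44.1, -34.9, 38.7], [-32.7, 0.8, 42.1], [-21.4, 37.1, 45.3]]
grip 206 [[-110.7, 52.8, 66.4], [-2.3, 79.0, 73.3], [8.5, 209.6, 1092.1]]
base 3310 [[-70.9, -109.6, 12.5], [-9.1, -25.4, 15.9], [69.2, 77.4, 19.0]]
[-110.74557073 -117.60434394    8.0185315 ] [ 139.60686615  209.61369794 1092.07696077]
```

View pics/tb.png

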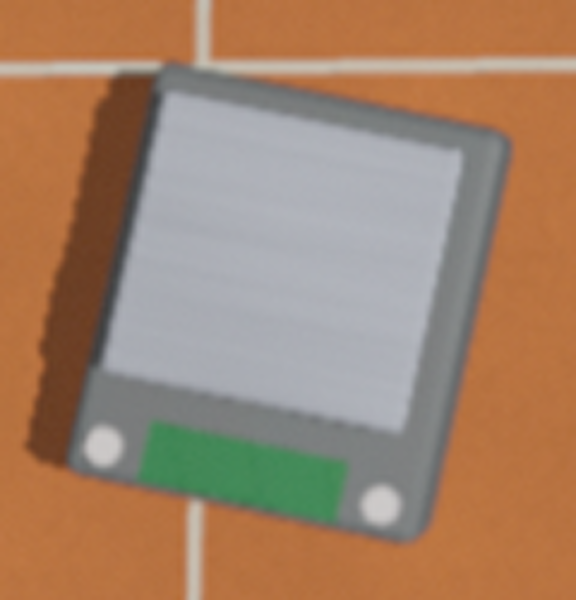

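The choice is clear by description: the plain bracket is in the jig, leg at top px ~(375,188). Pink (300,216) and purple (420,280) are look-alikes outside the jig. The crops above confirm it: a grey angle with the lip on the robot side. Depth gives leg centre jig (23.8, -0.3, 85.6) and lip top at z about 42 mm, so h is roughly 1–2 mm.

```bash
python3 - <<'E'
from tgt import *
uv=np.array([(165,92),(462,150),(405,432),(103,370)])/4.8-0.4+[110,165]
w=onplane("top",uv,0.07);print(w.round(4).tolist(),[np.linalg.norm(w[i]-w[i-1]).round(4) for i in range(4)],w.mean(0).round(4))
d=w[1]-w[0];e=w[2]-w[3];print(np.degrees(np.arctan2(d[1],d[0])),np.degrees(np.arctan2(e[1],e[0])),[np.degrees(np.arctan2(*(w[0]-w[3])[1::-1])),np.degrees(np.arctan2(*(w[1]-w[2])[1::-1]))])
D=np.load('top0.npy');print(bydepth("top",[(172,222)],D))
g=j2w([[0,.078,.0]])[0];print(g)
s,r=need([g[0],g[1],0.20],-np.radians(14.6));print(s.round(3),r.round(2))
E
```

```text
[[0.5826, 0.2962, 0.07], [0.5531, 0.1507, 0.07], [0.4173, 0.1774, 0.07], [0.448, 0.3241, 0.07]] [np.float64(0.1375), np.float64(0.1486), np.float64(0.1384), np.float64(0.1498)] [0.5002 0.2371 0.07  ]
-101.47249892320632 -101.79896216105418 [np.float64(-11.675693829719538), np.float64(-11.147351068956196)]
[[0.49275995 0.22909875 0.07099433]]
[ 0.56934245 -0.18650305  0.        ]
[ 0.031 -0.594  0.598] [8.359e+01 6.000e-02 8.000e-02]
```

```bash
python3 -m handwheel '[0.6,0,-0.028,0.028,4,0,0, 0.6,0,-0.055,0.055,8,0,0, 0.6,0,-0.083,0.083,15,0,0, 0.6,0,-0.11,0.11,22,0,0, 0.6,0,-0.137,0.137,29,0,0, 0.6,0,-0.164,0.164,36,0,0, 0.6,0,-0.19,0.19,43,0,0, 0.6,0,-0.218,0.218,50,0,0, 0.6,0,-0.245,0.245,57,0,0, 0.6,0,-0.272,0.272,64,0,0, 0.6,0,-0.3,0.3,71,0,0, 0.6,0,-0.327,0.327,76,0,0]' 30
python3 - <<'E'
from tgt import *
g=j2w([[0,.078,.0]])[0]
s,r=need([g[0],g[1],0.20],-np.radians(14.6));print(s.round(3),r.round(2))
E
```

```text
t: 1.15
tool_pos: [0.4123, 0.159, 0.2312]
tool_rot: [1.303, 1.146, -1.302]
contact_force: [1.1, 0.8, -0.3]
opening: 0.051
[0.031 0.2   0.323] [ 7.28 -0.   -0.02]
```

```bash
python3 -m handwheel '[0.6,0.003,0.02,0.033,4,0,0, 0.6,0.006,0.04,0.065,7.3,0,0, 0.6,0.01,0.06,0.097,7.3,0,0, 0.6,0.013,0.08,0.13,7.3,0,0, 0.6,0.016,0.1,0.162,7.3,0,0, 0.6,0.02,0.12,0.194,7.3,0,0, 0.6,0.023,0.14,0.226,7.3,0,0, 0.6,0.026,0.16,0.258,7.3,0,0, 0.6,0.03,0.18,0.29,7.3,0,0, 0.6,0.031,0.195,0.315,7.3,0,0, 0.6,0.031,0.2,0.323,7.3,0,0, 0.6,0.031,0.2,0.323,7.3,0,0]'
python3 - <<'E'
from tgt import *
o=ctrl.get_obs();im,D=ctrl.get_image("wrist");cv2.imwrite('pics/w1.png',im);np.save('w1.npy',D)
import pickle;pickle.dump(o,open('w1.pkl','wb'))
g=j2w([[0,.078,.0]])[0]
s,r=need([g[0],g[1],0.043],-np.radians(14.6));print(o["tool_pos"],s.round(4),r.round(2))
vv,uu=np.mgrid[0:384:2,0:512:2];uv=np.c_[uu.ravel(),vv.ravel()];P=bydepth("wrist",uv,D,o);J=w2j(P)*1e3
ok=D[uv[:,1],uv[:,0]]>0
def at(m,n):
    m=m&ok;q=J[m]; print(n,len(q),np.percentile(q,[2,50,98],axis=0).round(1).tolist() if m.any() else '')
at((abs(J[:,2]-85)<5)&(abs(J[:,1])<45)&(J[:,0]>10)&(J[:,0]<40),'leg')
at((J[:,2]>34)&(J[:,2]<58)&(abs(J[:,1])<45)&(J[:,0]<-15)&(J[:,0]>-60),'lip')
at((J[:,2]>50)&(J[:,2]<85)&(abs(J[:,0])<30)&(J[:,1]>48)&(J[:,1]<120),'grip')
at((J[:,2]>8)&(J[:,2]<20)&(J[:,1]>50),'base')
E
```

```text
t: 2.15
tool_pos: [0.5713, -0.186, 0.1996]
tool_rot: [1.393, 1.08, -1.394]
contact_force: [-0.5, 0.3, 0.4]
opening: 0.051
[ 0.57131352 -0.18599232  0.19957955] [ 0.1567 -0.0008  0.0025] [ 0.2  -0.04  0.08]
leg 184 [[18.4, -39.3, 82.0], [23.3, 3.0, 83.8], [28.1, 38.7, 85.0]]
lip 370 [[-45.8, -37.2, 38.5], [-33.6, 4.8, 40.2], [-21.5, 39.9, 41.7]]
grip 221 [[-7.1, 49.0, 59.9], [0.6, 73.6, 70.3], [8.4, 93.9, 71.9]]
base 1885 [[-112.2, 50.5, 8.2], [-62.3, 85.3, 12.6], [157.1, 242.1, 18.5]]
```

View pics/w1.png

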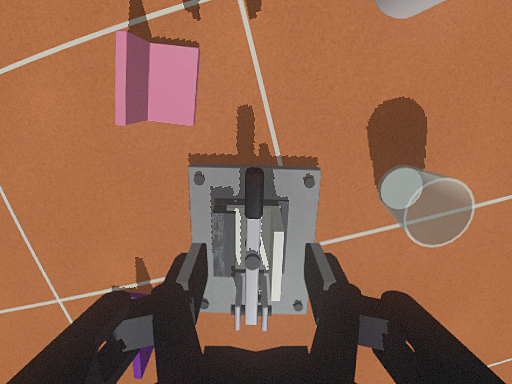

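The wrist picture shows the black grip at (255,195) centred, the leg at (278,265), the lip at (225,240) and the arm's fork at (250,310). All of these agree with the top-view fit. Now descend on the grip.

```bash
python3 -m handwheel '[0.6,0.03,0,0.002,0,0,0, 0.6,0.06,-0.001,0.002,0,0,0, 0.6,0.09,-0.001,0.002,0,0,0, 0.6,0.12,-0.001,0.002,0,0,0, 0.6,0.14,-0.001,0.002,0,0,0, 0.6,0.155,-0.001,0.002,0,0,0, 0.6,0.155,-0.001,0.002,0,0,0, 0,0.155,-0.001,0.002,0,0,0, 0,0.155,-0.001,0.002,0,0,0, 0,0.155,-0.001,0.002,0,0,0, 0,0.155,-0.001,0.002,0,0,0, 0,0.155,-0.001,0.002,0,0,0]' 30
python3 - <<'E'
from tgt import *
o=ctrl.get_obs();R=Ro.from_rotvec(o["tool_rot"]).as_matrix()
print(o["opening"],o["contact_force"],w2j(o["tool_pos"])*1e3, R[:,0]*19)
E
```

```text
t: 3.2
tool_pos: [0.5699, -0.1854, 0.0475]
tool_rot: [1.392, 1.08, -1.391]
contact_force: [-4.7, 2.2, 5.2]
opening: 0.0177
0.01774891441581272 [-4.66356228  2.22288169  5.22351534] [[ 0.26986136 79.25490179 47.53398714]] [ 4.87318153e-03  1.44978151e-02 -1.89999938e+01]
```

```bash
python3 -m handwheel '[0,-0.015,0,0.001,0,0,0, 0,-0.0295,0,0.004,0,0,0, 0,-0.044,0,0.008,0,0,0, 0,-0.0575,0,0.0135,0,0,0, 0,-0.071,0,0.0205,0,0,0, 0,-0.083,0,0.0285,0,0,0, 0,-0.095,0,0.038,0,0,0, 0,-0.1055,0,0.0485,0,0,0, 0,-0.115,0,0.06,0,0,0, 0,-0.1235,0,0.0725,0,0,0, 0,-0.1305,0,0.0855,0,0,0, 0,-0.136,0,0.099,0,0,0]' 30
python3 - <<'E'
from tgt import *
o=ctrl.get_obs();R=Ro.from_rotvec(o["tool_rot"]).as_matrix()
j=w2j(o["tool_pos"]-R[:,0]*.019)[0]*1e3
print(o["opening"],o["contact_force"],j, np.hypot(j[1]+70,j[2]-62),np.arctan2(j[2]-62,j[1]+70))
im,D=ctrl.get_image("scene");cv2.imwrite('pics/s2.png',cv2.resize(im[90:220,120:290],None,fx=4,fy=4))
E
```

```text
t: 4.2
tool_pos: [0.5428, -0.2807, 0.1822]
tool_rot: [1.39, 1.088, -1.394]
contact_force: [-7.4, 7.4, -1.1]
opening: 0.0171
0.01712855339731766 [-7.41681663  7.36414891 -1.1318327 ] [ -1.84457559 -19.9571616  201.22814443] 147.9485108957827 1.225745018626996
```

View pics/s2.png

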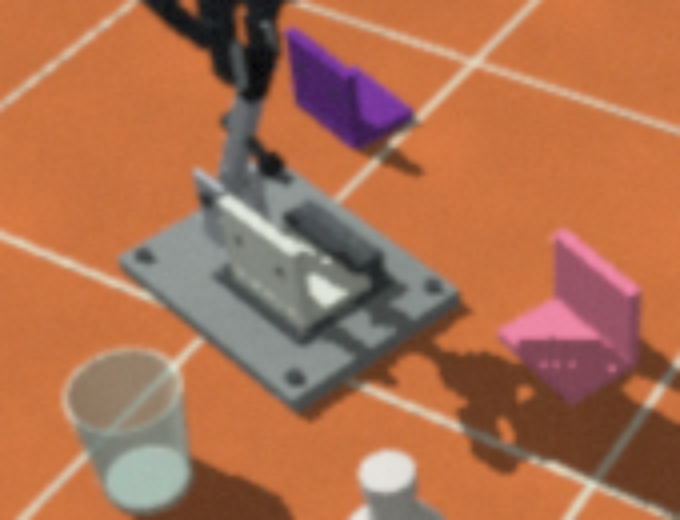

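The arm has followed to about 1.2 rad, held at px (240,110) of the crop. Carry it past centre, then release.

```bash
python3 -m handwheel '[0,-0.0045,0.001,0.0145,0,0,0, 0,-0.007,0.001,0.029,0,0,0, 0,-0.0085,0.001,0.044,0,0,0, 0,-0.0085,0.001,0.0585,0,0,0, 0,-0.007,0.001,0.0735,0,0,0, 0,-0.0035,0.001,0.088,0,0,0, 0,-0.0015,0.001,0.095,0,0,0, 0,-0.0015,0.001,0.095,0,0,0, 0.7,-0.0015,0.001,0.095,0,0,0, 0.7,-0.0015,0.001,0.095,0,0,0, 0.7,-0.0015,0.001,0.095,0,0,0, 0.7,-0.0015,0.001,0.095,0,0,0]' 30
python3 -m handwheel '[0.7,-0.03,0,0,0,0,0, 0.7,-0.06,0,0,0,0,0, 0.7,-0.065,0,-0.03,0,0,0, 0.7,-0.07,0,-0.065,0,0,0, 0.7,-0.07,0,-0.1,0,0,0, 0.7,-0.07,0,-0.1,0,0,0]'
python3 - <<'E'
from tgt import *
o=ctrl.get_obs();R=Ro.from_rotvec(o["tool_rot"]).as_matrix()
j=w2j(o["tool_pos"])[0]*1e3
print(o["opening"],o["contact_force"],j)
im,D=ctrl.get_image("scene");cv2.imwrite('pics/s3.png',cv2.resize(im[90:220,120:290],None,fx=4,fy=4))
im,D=ctrl.get_image("wrist");cv2.imwrite('pics/w3.png',im);np.save('w3.npy',D)
vv,uu=np.mgrid[0:384,0:512];uv=np.c_[uu.ravel(),vv.ravel()];P=bydepth("wrist",uv,D,o);J=w2j(P)*1e3
ok=D[uv[:,1],uv[:,0]]>0
def at(m,n):
    m=m&ok;q=J[m]; print(n,len(q),np.percentile(q,[2,50,98],axis=0).round(1).tolist() if m.any() else '')
at((abs(J[:,2]-85)<5)&(abs(J[:,1])<45)&(J[:,0]>10)&(J[:,0]<40),'leg')
at((J[:,2]>34)&(J[:,2]<58)&(abs(J[:,1])<36)&(J[:,0]<-15)&(J[:,0]>-60),'lip')
at((J[:,2]>8)&(J[:,2]<20)&(J[:,1]>50)&(abs(J[:,0])<70),'base')
at((J[:,2]>20)&(J[:,2]<30)&(abs(J[:,1])<35)&(abs(J[:,0])<17),'foot')
at((J[:,0]>33)&(J[:,0]<39)&(abs(J[:,1])<38)&(J[:,2]>12)&(J[:,2]<35),'rail+x')
at((J[:,1]>43)&(J[:,1]<48)&(abs(J[:,0])<25)&(J[:,2]>16.5)&(J[:,2]<35),'rail+y')
at((J[:,1]<-41)&(J[:,2]>95)&(J[:,2]<230),'arm')
E
```

```text
t: 5.25
tool_pos: [0.5232, -0.3749, 0.1846]
tool_rot: [1.39, 1.078, -1.39]
contact_force: [-0.1, 0.3, -0.9]
opening: 0.0597
t: 5.75
tool_pos: [0.5494, -0.2726, 0.2547]
tool_rot: [1.389, 1.082, -1.384]
contact_force: [1.3, -0.5, -0.5]
opening: 0.0603
0.06029637533903048 [ 1.31229773 -0.45064817 -0.48474099] [  2.37148539 -10.34135067 254.73689797]
leg 709 [[18.2, -35.7, 82.5], [23.4, 4.4, 84.3], [28.4, 40.9, 85.9]]
lip 1238 [[-45.7, -34.4, 39.1], [-33.5, 0.8, 40.7], [-21.4, 34.0, 42.2]]
base 3842 [[-68.7, 50.8, 9.5], [-5.5, 70.0, 14.5], [66.6, 168.9, 18.6]]
foot 1501 [[-16.2, -33.6, 22.9], [0.0, 0.8, 24.4], [16.3, 33.8, 25.9]]
rail+x 213 [[34.0, -36.0, 16.8], [36.5, -0.2, 18.7], [38.8, 36.1, 20.0]]
rail+y 152 [[-24.5, 43.0, 17.0], [-1.0, 46.4, 18.8], [23.1, 47.9, 23.6]]
arm 1965 [[-12.2, -125.1, 98.6], [-3.4, -107.7, 166.1], [4.6, -62.4, 205.9]]
```

View pics/s3.png

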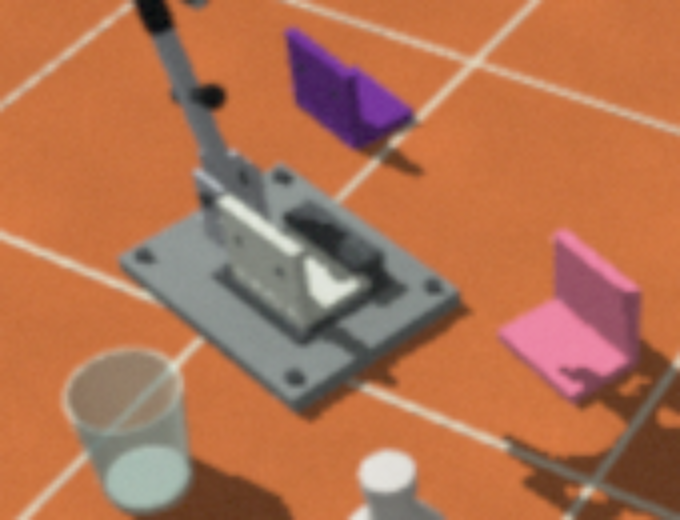

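View pics/w3.png

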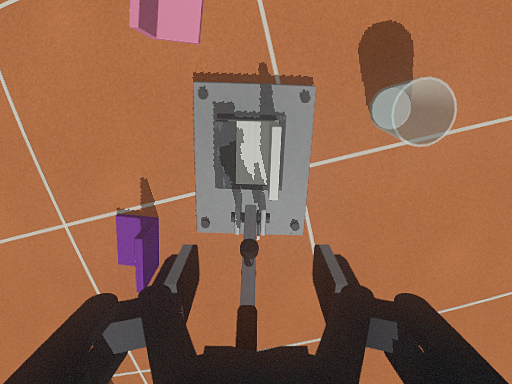

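The clamp stands open at scene-crop px (150,20)–(220,160). In the wrist view the bracket is free, with its leg at (276,160) and foot at (250,150). Next I'll get the leg's exact centre and yaw from its top face.

```bash
python3 - <<'E'
from tgt import *
o=ctrl.get_obs();D=np.load('w3.npy')
vv,uu=np.mgrid[0:384,0:512];uv=np.c_[uu.ravel(),vv.ravel()];P=bydepth("wrist",uv,D,o);J=w2j(P)*1e3
def rect(m,n):
    r=cv2.minAreaRect(P[m][:,:2].astype(np.float32)*1000);print(n,r)
    return r
m=(abs(J[:,2]-84.5)<3)&(abs(J[:,1])<46)&(J[:,0]>10)&(J[:,0]<36); r=rect(m,'leg')
rect((abs(J[:,2]-40.7)<2.5)&(abs(J[:,1])<46)&(J[:,0]<-15)&(J[:,0]>-50),'lip')
v=P[m][:,:2]-P[m][:,:2].mean(0);w=np.linalg.svd(v,full_matrices=0)[2][0];print('leg yaw',np.degrees(np.arctan2(w[1],w[0])))
c=np.array(r[0])/1e3
yaw=np.radians(-14.6); g=c+0.002*np.array([-np.sin(yaw),np.cos(yaw)])
s,t=need([g[0],g[1],0.047],yaw);print(s.round(4),t.round(2),w2j([*g,0]))
E
```

```text
leg ((571.4002075195312, -269.4958801269531), (79.18732452392578, 10.046514511108398), 74.18661499023438)
lip ((516.2431640625, -254.55010986328125), (80.45502471923828, 24.83957862854004), 74.51437377929688)
leg yaw -105.85572088802108
[ 0.2068  0.0206 -0.0144] [ 0.45  0.07 -0.08] [[0.02291126 0.00020577 0.        ]]
```

```bash
python3 -m handwheel '[0.45,0.03,0.015,-0.01,1.3,0,0, 0.45,0.06,0.0206,-0.0145,1.3,0,0, 0.45,0.09,0.0206,-0.0145,1.3,0,0, 0.45,0.12,0.0206,-0.0145,1.3,0,0, 0.45,0.15,0.0206,-0.0145,1.3,0,0, 0.45,0.15,0.0206,-0.0145,1.3,0,0]'
python3 - <<'E'
from tgt import *
o=ctrl.get_obs();print(o["opening"],o["contact_force"])
im,D=ctrl.get_image("wrist");cv2.imwrite('pics/w4.png',im)
s,t=need([.5714,-.2675,.047],np.radians(-15.5));print(s.round(4),t.round(2))
E
```

```text
t: 6.35
tool_pos: [0.5665, -0.2668, 0.0949]
tool_rot: [1.406, 1.08, -1.415]
contact_force: [-1.8, 0.5, -1.4]
opening: 0.0387
0.03871414324801054 [-1.8079      0.53069218 -1.43252316]
[ 0.0514  0.0035 -0.0009] [-0.17 -0.11  0.47]
```

View pics/w4.png

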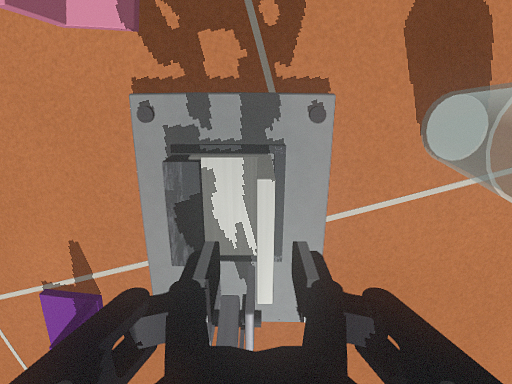

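The leg's top face at (265,240) lies between the fingers, which stand at (205,280) and (305,280). It is a few mm to +y of the tool centre, matching the computed 3.5 mm. Descend and close.

```bash
python3 -m handwheel '[0.45,0.015,0.0035,-0.001,0,0,0, 0.45,0.03,0.0035,-0.001,0,0,0, 0.45,0.04,0.0035,-0.001,0,0,0, 0.45,0.05,0.0035,-0.001,0,0,0, 0.45,0.05,0.0035,-0.001,0,0,0, 0.3,0.05,0.0035,-0.001,0,0,0, 0.2,0.05,0.0035,-0.001,0,0,0, 0.1,0.05,0.0035,-0.001,0,0,0, 0,0.05,0.0035,-0.001,0,0,0, 0,0.05,0.0035,-0.001,0,0,0, 0,0.05,0.0035,-0.001,0,0,0, 0,0.05,0.0035,-0.001,0,0,0]' 40
python3 - <<'E'
from tgt import *
o=ctrl.get_obs();print(o["opening"],o["contact_force"],o["wrist_torque"],o["tool_pos"],need([.5714,-.2675,.047],np.radians(-15.5)))
E
```

```text
t: 7.4
tool_pos: [0.5745, -0.2682, 0.0536]
tool_rot: [1.407, 1.068, -1.407]
contact_force: [-4.5, 1.5, 5.2]
opening: 0.0093
0.009303410575693718 [-4.45170975  1.49601795  5.23610629] [ 0.27427432  0.92103706 -0.16812692] [ 0.57450867 -0.26823444  0.05363197] (array([ 0.00663316, -0.00318919,  0.00012824]), array([-0.11689462,  0.01112987,  0.02099883]))
```

```bash
python3 -m handwheel '[0,0,0,0,0,0,0, 0,0,0,0,0,0,0, 0,0,0,0,0,0,0]' 40
python3 - <<'E'
from tgt import *
o=ctrl.get_obs();print(o["opening"],o["contact_force"],o["wrist_torque"],o["tool_pos"],need([.5714,-.2675,.047],np.radians(-15.5)))
for i in range(4):
    ctrl.get_image("top"); o=ctrl.get_obs();print(o["t"],o["contact_force"].round(2),o["tool_pos"].round(4),o["effort"].round(1))
E
```

```text
t: 7.65
tool_pos: [0.5745, -0.2682, 0.0536]
tool_rot: [1.407, 1.068, -1.408]
contact_force: [-3.6, 1.4, 6.7]
opening: 0.0095
0.009505661220087416 [-3.58217533  1.3631181   6.65077757] [ 0.32770828  0.90621928 -0.09351032] [ 0.57449202 -0.26823793  0.05362509] (array([ 0.00662659, -0.00317343,  0.00012055]), array([-0.11668456,  0.00980575,  0.02672302]))
7.7 [-4.1   1.49  6.2 ] [ 0.5745 -0.2683  0.0537] [  0.5 -40.6 -32.7   0.3  -1.5  -0.1]
7.75 [-4.7   1.48  5.85] [ 0.5745 -0.2682  0.0536] [  0.5 -40.6 -32.7   0.3  -1.5  -0.1]
7.8 [-4.89  1.61  6.  ] [ 0.5745 -0.2682  0.0537] [  0.5 -40.6 -32.7   0.3  -1.5  -0.1]
7.85 [-5.38  1.71  5.74] [ 0.5745 -0.2682  0.0536] [  0.5 -40.6 -32.7   0.3  -1.5  -0.1]
```

The reading is steady: opening 9.5 mm, so the leg is gripped, with 6 N down from the pads' forward swing. Ease up in small steps, reading the force each time.

```bash
cat > rd.py <<'E'
from tgt import *
def rd():
    f=[];
    for i in range(3):
        ctrl.get_image("top"); o=ctrl.get_obs(); f.append(np.r_[o["contact_force"],o["wrist_torque"]])
    R=Ro.from_rotvec(o["tool_rot"]).as_matrix()
    print("F/T",np.mean(f,0).round(2),"pos",(o["tool_pos"]*1e3).round(2),"xax",R[:,0].round(4),"op",round(o["opening"],4),"t",o["t"])
rd()
E
python3 -m handwheel '[0,-0.001,-0.0005,0,0,0,0, 0,-0.002,-0.001,0,0,0,0, 0,-0.002,-0.001,0,0,0,0, 0,-0.002,-0.001,0,0,0,0]'; python3 rd.py
python3 -m handwheel '[0,-0.001,0,0,0,0,0, 0,-0.002,0,0,0,0,0, 0,-0.002,0,0,0,0,0, 0,-0.002,0,0,0,0,0]'; python3 rd.py
```

```text
t: 8.18
tool_pos: [0.5735, -0.2676, 0.0541]
tool_rot: [1.407, 1.068, -1.407]
contact_force: [-0.0, -0.3, -3.3]
opening: 0.0092
F/T [-0.06  0.38 -3.75  0.   -0.05  0.01] pos [ 573.57 -267.78   54.38] xax [-1.e-04  2.e-04 -1.e+00] op 0.0095 t 8.3333
t: 8.67
tool_pos: [0.5738, -0.268, 0.057]
tool_rot: [1.407, 1.067, -1.407]
contact_force: [-0.2, -0.8, -3.4]
opening: 0.0095
F/T [ 0.14  0.31 -3.7   0.02 -0.05 -0.02] pos [ 573.64 -267.89   56.81] xax [-0. -0. -1.] op 0.0094 t 8.8167
```

```bash

python3 -m handwheel '[0,-0.001,0,0,0,0,0, 0,-0.002,0,0,0,0,0, 0,-0.002,0,0,0,0,0]'; python3 rd.py
python3 -m handwheel '[0,-0.001,0,0,0,0,0, 0,-0.001,0,0,0,0,0, 0,-0.001,0,0,0,0,0]'; python3 rd.py
```

```text
t: 9.07
tool_pos: [0.5738, -0.268, 0.0591]
tool_rot: [1.407, 1.067, -1.407]
contact_force: [0.5, 0.1, -3.0]
opening: 0.0098
F/T [-0.28  0.11 -3.39 -0.01 -0.03  0.03] pos [ 573.67 -267.9    58.88] xax [ 1.e-04 -1.e-04 -1.e+00] op 0.0094 t 9.2167
t: 9.47
tool_pos: [0.5737, -0.2679, 0.0599]
tool_rot: [1.407, 1.068, -1.407]
contact_force: [-0.5, -0.7, -4.1]
opening: 0.0095
F/T [ 0.33  0.21 -3.08 -0.02 -0.06 -0.02] pos [ 573.65 -267.88   59.81] xax [-0. -0. -1.] op 0.0092 t 9.6167
```

```bash

for i in 1 ; do python3 -m handwheel '[0,-0.0005,0,0,0,0,0, 0,-0.001,0,0,0,0,0, 0,-0.001,0,0,0,0,0]'; python3 rd.py; done
python3 -m handwheel '[0,-0.0005,0,0,0,0,0, 0,-0.0005,0,0,0,0,0]'; python3 rd.py
```

```text
t: 9.87
tool_pos: [0.5737, -0.2679, 0.0609]
tool_rot: [1.407, 1.067, -1.407]
contact_force: [-0.1, -0.2, -2.5]
opening: 0.0094
F/T [ 0.38 -0.35 -4.02 -0.02 -0.06 -0.01] pos [ 573.65 -267.89   60.84] xax [ 0. -0. -1.] op 0.0095 t 10.0167
t: 10.18
tool_pos: [0.5737, -0.2679, 0.0614]
tool_rot: [1.407, 1.068, -1.407]
contact_force: [0.2, 0.5, -2.8]
opening: 0.0093
F/T [-0.16  0.03 -3.5  -0.05 -0.07  0.  ] pos [ 573.66 -267.92   61.34] xax [ 0.e+00 -1.e-04 -1.e+00] op 0.0096 t 10.3333
```

```bash

python3 -m handwheel '[0,-0.0005,0,0,0,0,0, 0,-0.0005,0,0,0,0,0]'; python3 rd.py
python3 -m handwheel '[0,-0.0005,0,0,0,0,0, 0,-0.0005,0,0,0,0,0]'; python3 rd.py
```

```text
t: 10.5
tool_pos: [0.5736, -0.2679, 0.0617]
tool_rot: [1.407, 1.068, -1.407]
contact_force: [0.2, 0.1, -3.6]
opening: 0.0095
F/T [-0.3  -0.06 -4.14  0.03 -0.03  0.01] pos [ 573.6  -267.88   61.76] xax [-1.e-04  0.e+00 -1.e+00] op 0.0089 t 10.65
t: 10.82
tool_pos: [0.5735, -0.2678, 0.0619]
tool_rot: [1.407, 1.068, -1.407]
contact_force: [0.4, -0.2, -6.2]
opening: 0.0095
F/T [ 0.27 -0.23 -6.89 -0.16 -0.27  0.  ] pos [ 573.49 -267.8    61.89] xax [-3.e-04  2.e-04 -1.e+00] op 0.0092 t 10.9667
```

Lip contact felt at TCP z of about 61.6 mm: the force went to −6.9 N and torque appeared. Lower to mid-gap, check it is free, then draw +x.

```bash

python3 -m handwheel '[0,0.001,0,0,0,0,0, 0,0.002,0,0,0,0,0, 0,0.0027,0,0,0,0,0, 0,0.0027,0,0,0,0,0]'; python3 rd.py
python3 -m handwheel '[0,0,0.001,0,0,0,0, 0,0,0.002,0,0,0,0, 0,0,0.003,0,0,0,0, 0,0,0.004,0,0,0,0, 0,0,0.004,0,0,0,0]'; python3 rd.py
```

```text
t: 11.3
tool_pos: [0.5737, -0.2679, 0.0598]
tool_rot: [1.407, 1.068, -1.407]
contact_force: [0.8, -0.3, -3.9]
opening: 0.0095
F/T [ 0.52  0.33 -3.3   0.01 -0.01  0.01] pos [ 573.76 -267.96   59.81] xax [ 2.e-04 -1.e-04 -1.e+00] op 0.0095 t 11.45
t: 11.87
tool_pos: [0.5777, -0.2691, 0.0597]
tool_rot: [1.407, 1.068, -1.407]
contact_force: [-0.4, 0.3, -2.9]
opening: 0.0092
F/T [-0.73 -0.02 -3.94 -0.01 -0.05 -0.01] pos [ 577.48 -268.95   59.56] xax [-1.e-04  1.e-04 -1.e+00] op 0.0096 t 12.0167
```

```bash

python3 -m handwheel '[0,0,0.002,0,0,0,0, 0,0,0.004,0,0,0,0, 0,0,0.006,0,0,0,0, 0,0,0.008,0,0,0,0, 0,0,0.01,0,0,0,0, 0,0,0.012,0,0,0,0, 0,0,0.014,0,0,0,0, 0,0,0.016,0,0,0,0, 0,0,0.018,0,0,0,0, 0,0,0.02,0,0,0,0, 0,0,0.02,0,0,0,0]'; python3 rd.py
python3 - <<'E'
from h import *
im,D=ctrl.get_image("scene");cv2.imwrite('pics/s5.png',cv2.resize(im[90:220,120:290],None,fx=4,fy=4))
im,D=ctrl.get_image("wrist");cv2.imwrite('pics/w5.png',im)
E
```

```text
t: 12.93
tool_pos: [0.5972, -0.2745, 0.0597]
tool_rot: [1.407, 1.067, -1.407]
contact_force: [-0.5, -0.2, -3.6]
opening: 0.0096
F/T [ 0.58 -0.13 -3.26 -0.   -0.04 -0.02] pos [ 596.7  -274.35   59.55] xax [-2.e-04  0.e+00 -1.e+00] op 0.0095 t 13.0833
```

View pics/s5.png

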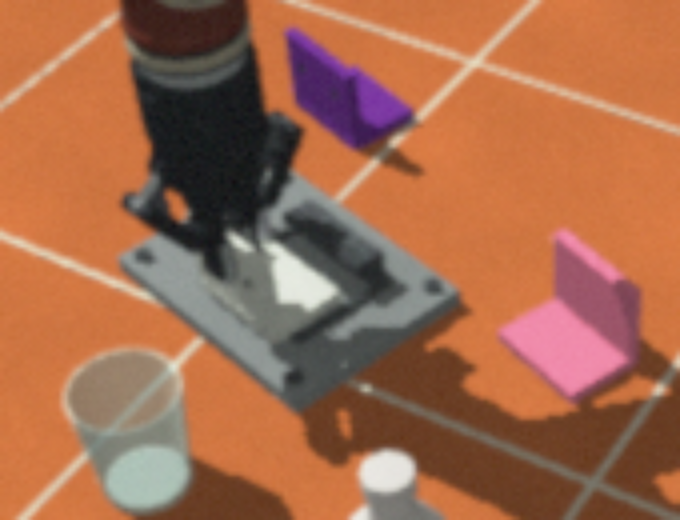

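View pics/w5.png

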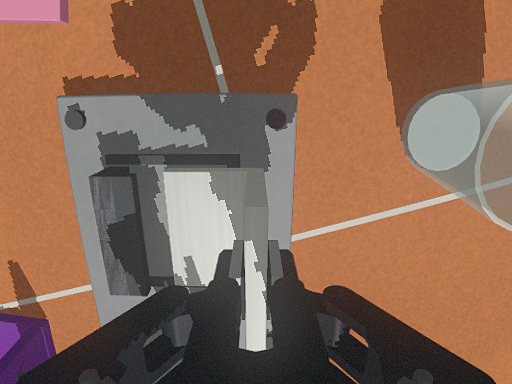

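The bracket's foot edge (165,230) is clear of the lip edge (148,230) and no drag is felt. Lift straight up.

```bash

python3 -m handwheel '[0,-0.004,0,0,0,0,0, 0,-0.01,0,0,0,0,0, 0,-0.02,0,0,0,0,0, 0,-0.035,0,0,0,0,0, 0,-0.055,0,0,0,0,0, 0,-0.075,0,0,0,0,0, 0,-0.095,0,0,0,0,0, 0,-0.115,0,0,0,0,0, 0,-0.13,0,0,0,0,0, 0,-0.14,0,0,0,0,0, 0,-0.145,0,0,0,0,0, 0,-0.145,0,0,0,0,0]'; python3 rd.py
python3 - <<'E'
from tgt import *
o=ctrl.get_obs();im,D=ctrl.get_image("wrist");cv2.imwrite('pics/w6.png',im)
vv,uu=np.mgrid[0:384,0:512];uv=np.c_[uu.ravel(),vv.ravel()];p=ctrl.camera_params("wrist")
z=D.ravel();T=np.array(p["hand_eye"]);X=(rays(p,uv)*z[:,None])@T[:3,:3].T+T[:3,3]
X*=1e3; m=(z>0)&(X[:,0]>15)&(X[:,0]<45)&(abs(X[:,2])<60)&(X[:,1]<-3)&(X[:,1]>-70)
q=X[m];print(len(q),np.percentile(q,[1,50,99],axis=0).round(1))
# plane fit of foot top
A=np.c_[q[:,1:],np.ones(len(q))];c=np.linalg.lstsq(A,q[:,0],rcond=None)[0]
r=q[:,0]-A@c; k=abs(r)<3; c=np.linalg.lstsq(A[k],q[k,0],rcond=None)[0];print("slopes deg",np.degrees(np.arctan(c[:2])),c[2],k.sum())
print(cv2.minAreaRect(q[:,1:].astype(np.float32)))
s,t=need([.5252,.2344,.205],np.radians(-11.5));print(s.round(4),t.round(2),o["q"].round(2))
E
```

```text
t: 14.18
tool_pos: [0.5973, -0.2747, 0.2065]
tool_rot: [1.407, 1.065, -1.406]
contact_force: [0.6, -0.2, -3.8]
opening: 0.0093
F/T [ 0.11  0.36 -4.29 -0.   -0.06  0.  ] pos [ 596.04 -273.92  202.87] xax [-0.0024  0.0014 -1.    ] op 0.0092 t 14.3333
7786 [[ 28.2 -53.8 -39.2]
 [ 29.7 -33.3 -10.4]
 [ 35.5  -6.4  38.2]]
slopes deg [ 0.1574159  -0.08877232] 29.73400468611668 7611
((-29.295433044433594, 0.3744926452636719), (51.35487365722656, 80.18878173828125), 0.8823633790016174)
[-0.0014 -0.205  -0.4705] [-4.12 -0.05  0.17] [-0.54  0.14  1.56  0.    1.44 -0.27]
```

View pics/w6.png

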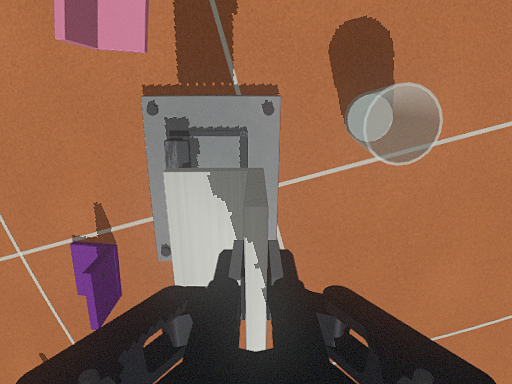

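The bracket hangs level (foot tilt under 0.2°). Its -x edge is at tool y −55 mm and it is centred within about 1 mm. The empty nest is at (205,150). Carry it over to the pan.

```bash

python3 -m handwheel '[0,0,-0.004,-0.009,0,0,0, 0,0,-0.01,-0.024,-0.5,0,0, 0,0,-0.02,-0.047,-1,0,0, 0,0,-0.033,-0.076,-1.5,0,0, 0,0,-0.047,-0.107,-2,0,0, 0,0,-0.06,-0.138,-2.5,0,0, 0,0,-0.074,-0.169,-3,0,0, 0,0,-0.087,-0.2,-3.5,0,0, 0,0,-0.1,-0.23,-4,0,0, 0,0,-0.114,-0.26,-4,0,0, 0,0,-0.127,-0.29,-4,0,0, 0,0,-0.138,-0.318,-4,0,0]'
python3 -m handwheel '[0,0,-0.01,-0.03,0,0,0, 0,0,-0.024,-0.06,0,0,0, 0,0,-0.036,-0.085,0,0,0, 0,0,-0.042,-0.105,0,0,0, 0,0,-0.05,-0.118,0,0,0, 0,0,-0.055,-0.125,0,0,0, 0,0,-0.055,-0.125,0,0,0, 0,0,-0.055,-0.125,0,0,0, 0,0,-0.055,-0.125,0,0,0]'; python3 rd.py
python3 - <<'E'
from tgt import *
print(ctrl.get_obs()["tool_rot"]);s,t=need([.525,.2332,.125],np.radians(-11.5));print(s.round(4),t.round(2))
E
```

```text
t: 15.38
tool_pos: [0.5477, 0.0721, 0.2042]
tool_rot: [1.356, 1.108, -1.356]
contact_force: [1.6, 0.7, -3.5]
opening: 0.0097
t: 16.13
tool_pos: [0.5206, 0.202, 0.2045]
tool_rot: [1.357, 1.106, -1.357]
contact_force: [0.2, -0.6, -3.9]
opening: 0.0094
F/T [ 0.15 -0.46 -3.62 -0.03 -0.05 -0.04] pos [521.02 201.72 204.62] xax [ 0.e+00 -2.e-04 -1.e+00] op 0.0096 t 16.2833
[ 1.35785545  1.10549403 -1.35798926]
[ 0.0796 -0.0025 -0.0316] [-0.19  0.01 -0.  ]
```

```bash

python3 -m handwheel '[0,0.005,-0.001,-0.008,0,0,0, 0,0.015,-0.0025,-0.018,0,0,0, 0,0.03,-0.0025,-0.027,0,0,0, 0,0.045,-0.0025,-0.0316,0,0,0, 0,0.06,-0.0025,-0.0316,0,0,0, 0,0.072,-0.0025,-0.0316,0,0,0, 0,0.08,-0.0025,-0.0316,0,0,0, 0,0.08,-0.0025,-0.0316,0,0,0, 0,0.08,-0.0025,-0.0316,0,0,0]'; python3 rd.py
python3 - <<'E'
from tgt import *
s,t=need([.525,.2332,.125],np.radians(-11.5));print(s.round(4),t.round(2))
o=ctrl.get_obs();im,D=ctrl.get_image("wrist");cv2.imwrite('pics/w7.png',im);np.save('w7.npy',D)
P=bydepth("wrist",[(u,v) for v in range(384) for u in range(512)],D,o)*1e3
m=(D.ravel()>0)&(abs(P[:,2]-70)<4); 
r=cv2.minAreaRect(P[m][:,:2].astype(np.float32));print('pan',r,np.median(P[m][:,2]))
f=(D.ravel()>0)&(abs(P[:,2]-96)<4)&(P[:,0]<518)
r=cv2.minAreaRect(P[f][:,:2].astype(np.float32));print('foot',r,np.median(P[f][:,2]))
im,D=ctrl.get_image("scene");cv2.imwrite('pics/s7.png',cv2.resize(im[140:270,300:460],None,fx=4,fy=4))
E
```

```text
t: 17.03
tool_pos: [0.5244, 0.234, 0.124]
tool_rot: [1.356, 1.107, -1.358]
contact_force: [-1.3, -0.2, -3.6]
opening: 0.0093
F/T [-0.26 -0.21 -3.52  0.03 -0.04 -0.01] pos [525.58 234.22 125.95] xax [ 2.3e-03  7.0e-04 -1.0e+00] op 0.0094 t 17.1833
[ 0.001  -0.0004  0.0011] [-0.13 -0.07 -0.12]
pan ((499.33416748046875, 239.2693328857422), (149.54592895507812, 139.70843505859375), 77.91287994384766) 68.25061505460053
foot ((495.1290283203125, 240.05862426757812), (80.25741577148438, 47.322078704833984), 78.52838134765625) 96.24104440122774
```

View pics/w7.png

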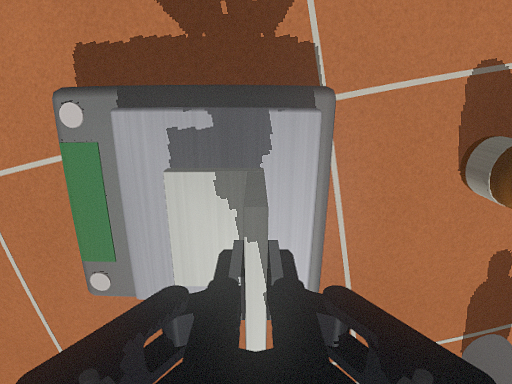

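View pics/s7.png

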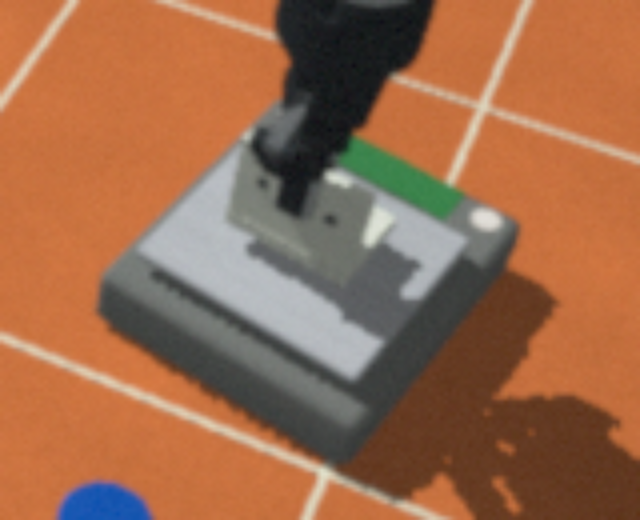

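Over the pan: foot centre is about (501,239) and pan centre (499,239), so 2 mm apart and aligned. The bottom is roughly 18 mm above the pan. Descend, then feel for contact.

```bash

python3 -m handwheel '[0,0.003,-0.001,0,0,0,0, 0,0.006,-0.0015,0,0,0,0, 0,0.009,-0.0015,0,0,0,0, 0,0.011,-0.0015,0,0,0,0, 0,0.013,-0.0015,0,0,0,0, 0,0.014,-0.0015,0,0,0,0, 0,0.014,-0.0015,0,0,0,0, 0,0.014,-0.0015,0,0,0,0]'; python3 rd.py
python3 -m handwheel '[0,0.001,0,0,0,0,0, 0,0.002,0,0,0,0,0, 0,0.002,0,0,0,0,0]'; python3 rd.py
```

```text
t: 17.95
tool_pos: [0.5232, 0.2343, 0.1105]
tool_rot: [1.357, 1.106, -1.357]
contact_force: [-0.0, 0.1, -3.8]
opening: 0.0095
F/T [ 0.21 -0.01 -3.48 -0.02 -0.07  0.01] pos [523.37 234.38 110.84] xax [ 4.e-04  1.e-04 -1.e+00] op 0.0096 t 18.1
t: 18.35
tool_pos: [0.523, 0.2343, 0.1083]
tool_rot: [1.357, 1.107, -1.357]
contact_force: [0.3, -0.5, -4.4]
opening: 0.0099
F/T [ 0.31  0.07 -3.98 -0.02 -0.03  0.  ] pos [523.14 234.34 108.55] xax [-1.e-04  0.e+00 -1.e+00] op 0.0091 t 18.5
```

```bash

python3 -m handwheel '[0,0.0005,0,0,0,0,0, 0,0.001,0,0,0,0,0, 0,0.001,0,0,0,0,0]'; python3 rd.py
python3 -m handwheel '[0,0.0005,0,0,0,0,0, 0,0.0007,0,0,0,0,0, 0,0.0007,0,0,0,0,0]'; python3 rd.py
```

```text
t: 18.75
tool_pos: [0.5233, 0.2344, 0.1077]
tool_rot: [1.357, 1.106, -1.357]
contact_force: [-0.3, -0.8, -1.1]
opening: 0.0095
F/T [ 0.14 -0.07 -3.29 -0.05 -0.05  0.03] pos [523.3  234.35 107.75] xax [ 3.e-04  1.e-04 -1.e+00] op 0.0093 t 18.9
t: 19.15
tool_pos: [0.5233, 0.2344, 0.1072]
tool_rot: [1.357, 1.106, -1.357]
contact_force: [-0.4, -0.3, -1.5]
opening: 0.0097
F/T [-0.1   0.01 -1.65 -0.01  0.05  0.02] pos [523.31 234.37 107.13] xax [ 3.e-04  1.e-04 -1.e+00] op 0.0094 t 19.3
```

```bash

python3 -m handwheel '[0,0.0005,0,0,0,0,0, 0,0.0008,0,0,0,0,0, 0,0.0008,0,0,0,0,0]'; python3 rd.py
```

```text
t: 19.55
tool_pos: [0.5233, 0.2344, 0.1064]
tool_rot: [1.357, 1.106, -1.357]
contact_force: [-2.2, 0.7, 0.7]
opening: 0.0095
F/T [-0.76  0.22  0.68 -0.03  0.13  0.02] pos [523.33 234.39 106.39] xax [ 3.e-04  1.e-04 -1.e+00] op 0.009 t 19.7
```

The pan now bears the full weight (wrist +0.7 N, pan load about 4.4 N). Release gently.

```bash

python3 -m handwheel '[0.12,0,0,0,0,0,0, 0.14,0,0,0,0,0,0, 0.18,0,0,0,0,0,0, 0.25,0,0,0,0,0,0, 0.35,0,0,0,0,0,0, 0.4,0,0,0,0,0,0, 0.4,0,0,0,0,0,0, 0.4,0,0,0,0,0,0]' 20; python3 rd.py
python3 -m handwheel '[0.4,-0.005,0,0,0,0,0, 0.4,-0.015,0,0,0,0,0, 0.4,-0.035,0,0,0,0,0, 0.4,-0.065,0,0,0,0,0, 0.4,-0.095,0,0,0,0,0, 0.4,-0.12,0,0,0,0,0, 0.4,-0.135,0,0,0,0,0, 0.4,-0.14,0,0,0,0,0, 0.4,-0.14,0,0,0,0,0, 0.4,-0.14,0,0,0,0,0]'; python3 rd.py
python3 - <<'E'
from tgt import *
o=ctrl.get_obs();im,D=ctrl.get_image("wrist");cv2.imwrite('pics/w8.png',im)
P=bydepth("wrist",[(u,v) for v in range(384) for u in range(512)],D,o)*1e3
ok=D.ravel()>0
for n,m in dict(pan=abs(P[:,2]-68.5)<3.5,foot=(abs(P[:,2]-79)<4)&(abs(P[:,0]-500)<60)&(abs(P[:,1]-238)<60),leg=(abs(P[:,2]-138)<5)&(abs(P[:,0]-520)<40)&(abs(P[:,1]-238)<50)).items():
    m=m&ok;q=P[m];print(n,cv2.minAreaRect(q[:,:2].astype(np.float32)),np.median(q[:,2]))
    if n=='foot':
        A=np.c_[q[:,:2]-q[:,:2].mean(0),np.ones(len(q))];print(np.degrees(np.linalg.lstsq(A,q[:,2],rcond=None)[0][:2]))
for n in ("scene","top"):
    im,D=ctrl.get_image(n);cv2.imwrite(f'pics/{n}8.png',im)
E
```

```text
t: 20.37
tool_pos: [0.5232, 0.2343, 0.1061]
tool_rot: [1.357, 1.106, -1.357]
contact_force: [0.1, 0.6, 0.2]
opening: 0.0344
F/T [-0.25 -0.01 -0.06 -0.03 -0.01 -0.  ] pos [523.21 234.32 106.11] xax [ 1.e-04 -0.e+00 -1.e+00] op 0.0341 t 20.5167
t: 21.35
tool_pos: [0.5229, 0.2342, 0.2457]
tool_rot: [1.357, 1.107, -1.357]
contact_force: [0.3, -0.1, 0.1]
opening: 0.0343
F/T [-0.23  0.12 -0.81  0.03  0.01  0.04] pos [522.32 234.05 244.04] xax [-0.0032 -0.001  -1.    ] op 0.0345 t 21.5
pan ((431.9276123046875, 144.81011962890625), (364.2709045410156, 724.1608276367188), 87.69276428222656) 66.84028490738814
foot ((498.56414794921875, 239.13543701171875), (79.448974609375, 59.624794006347656), 78.4623031616211) 76.8647751692407
[-0.06750499 -0.03062665]
leg ((523.2075805664062, 233.8537139892578), (79.4996109008789, 9.694432258605957), 78.78063201904297) 136.78686957366824
```

View pics/w8.png

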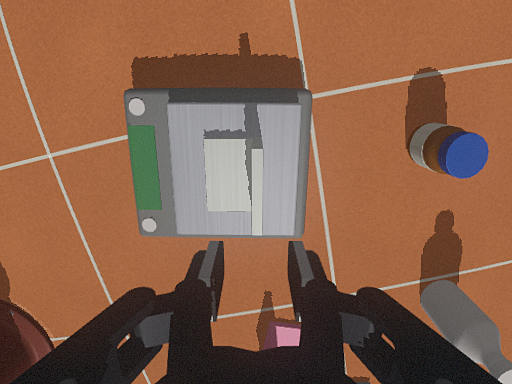

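View pics/scene8.png

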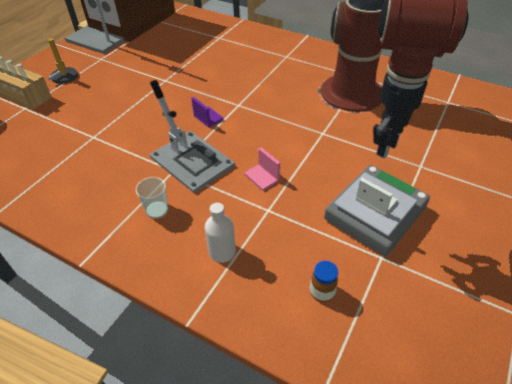

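View pics/top8.png

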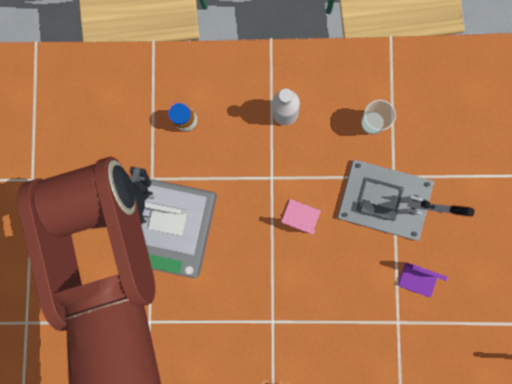

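The foot sits flat at (498.6, 239.1) mm, against pan centre (499.3, 239.3) mm. The clamp is open at scene px (165,110), and the bottle, jar, beaker and look-alikes are where they were. Handing in.

```bash
python3 -c "
from station import ctrl
print(ctrl.finish_job())"
```

```text
the job is handed in; nothing more can be done
None
```

The clamp is open, and the bracket is out of the nest and standing on the balance pan. I handed the job in at about 21.7 s; the station gives no verdict.

- **Clamp:** I gripped the handle and carried the arm to about 1.85 rad before letting go. It stayed open by itself and still stood open in the last pictures.
- **Bracket:** I gripped it by the leg, where it hung at about 3.7 N. I eased it up until the lip was felt, about 3 N above the weight, then lowered it 2 mm. It came 24 mm to the jig's +x with no drag, then straight up.
- **Placing:** I lowered it onto the pan until the weight was carried. The peak load was about 4.4 N, against the 15 N limit.

**Last checks:**
- The foot lies flat, with a slope under 0.1°.
- Its centre is within about 1 mm of the pan centre by the wrist camera, and 2–3 mm by the first top view; calibration is about 2 mm.
- The gripper was clear of everything.
- The bottle, jar, beaker and both look-alikes look unmoved.

**Checks that disagreed:**
- Before the grip on the leg, the tool position read some mm off because the arm had not settled. I closed on the leg about 3 mm to one side, which pushed the bracket with about 4 N against its play in the nest. I eased this off before lifting.
- The last automatic fit of the pan outline failed because it picked up other surfaces. The pan centre above comes from the wrist picture taken just before the placing.

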